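Fetch the red buckle basket from the deep dip tank with the hook rod

TASK

Take the orange-handled hook rod from its stand and use its hook to lift the red basket of buckles by its wire handle out of the deep tank, without touching the basket with the fingers and without dropping it or tipping it over. Stand the basket upright in the middle of the cork mat, unhook it, then hang the rod back in its stand by its brass collar and let go.

Things in the scene. Friction and masses are not known exactly. Their poses are not given: they have to be found in the camera images.
- rod_grip (a point): Centre of the orange square handle (24 x 24 mm, 56 mm high) of the loose upright hook rod, 150 g; grip it from above. z up along the rod's axis, x where the hook points. Below this point: brass collar 52 mm wide, underside 34 mm down; then steel shaft 8 mm thick down to the hook, 142 mm down. Hangs at the start with its collar on the stand's prongs, hook along the slot.
- rod_hook (a point): The rod's lower end, on its axis, where the hook starts; axes as rod_grip. A 7 mm thick bar runs from here 30 mm level along x (lowest face 4 mm below this point), then turns up into a tip that ends 15.5 mm above this point. A wire sits on the bar between shaft and tip, 4 to 26 mm along x.
- stand: Fixed wooden rod stand, 130 mm high, origin on the table below the rod's place, z up. Two level prongs, x = -35 to 85 mm, 26 mm wide, tops 130 mm up, leave a 30 mm slot along x, centred on y = 0, open above and at the -x end. Post at x = 69 to 85 mm, base 8 mm thick. The rod hangs at x = y = 0, hook to +x, collar on the prongs, handle centre 164 mm up; it lifts straight out.
- basket_red: Loose red basket of brass buckles, about 160 g, origin at the centre of its underside, z up. 76 (x) x 52 (y) x 28 mm high; end lips make it 106 mm long in x. Its 5 mm wire handle stands in the plane x = 0: from y = +-24 mm at the rim to +-20 mm at 55 mm up, to a peak at y = 0, 72 mm up. Nothing lies above the rim under it: a hook passes through along x.
- tank: Fixed empty steel tank, origin on the table at its centre, z up: 142 (x) x 244 (y) mm, rim 150 mm up, with three bays at y = -73, 0, 73 mm, each 118 (x) x 68 (y) mm inside. In each a basket (one red, one blue, one green; order varies) hangs by its lips on ledges, lengthwise along x, within 4 mm of the bay's centre, underside 12 mm up, handle peak 64 mm below the rim.
- mat: Fixed cork mat, 190 (x) x 160 (y) x 5 mm thick, origin at the centre of its underside on the table (top 5 mm up).
Mind the look-alikes: they are no part of the job. There is more than one size of the basket_red; the one meant has the size given above.

How it is judged:
On the way:
1. the red basket hangs on the rod's hook, its underside above the tank's rim (height (world z) of basket_red above 0.15 m and contact force between rod and basket_red above 0.3 N), for 0.2 s.
At the end, for the whole second after the job is handed in: The red basket stands upright (within 8 deg) and still on the cork mat, centre within 45 mm of the mat's centre, free of the hook; the rod hangs upright (within 10 deg) and still in the stand, collar on the prongs (handle centre 164 +-10 mm high), axis within 65 mm of the stand's origin (horizontal distance between basket_red and mat below 0.045 m and height (world z) of basket_red between 0 and 0.01 m and angle between basket_red's own z axis and vertical below 0.15 rad and linear speed of basket_red below 0.02 m/s and z of rod_grip in the frame of stand between 0.154 and 0.174 m and horizontal distance between rod_grip and stand below 0.065 m and angle between rod_grip's own z axis and vertical below 0.17 rad and contact force between rod and stand above 0.3 N and contact force between rod and basket_red below 0.05 N and linear speed of rod below 0.03 m/s); the robot touches nothing.
It fails at once if the fingers touch the red basket (contact force between the fingers and basket_red above 0.5 N).
It fails at once if the red basket is tipped by more than 45 degrees (angle between basket_red's own z axis and vertical above 0.785 rad).
It fails at once if the red basket is dropped or flung (faster than 1 m/s) (linear speed of basket_red above 1 m/s).
It also fails if it takes over 72 s, if anything falls off the work surface, if the arm or the gripper's body presses on something with over 40 N, if the wrist force passes 120 N, or if a joint passes its speed limit or range.

ROBOT

A 6-joint arm with a two-finger parallel gripper is mounted at the origin on the work surface. World frame = base frame: x ahead of the robot, y to its left, z up, the work surface at z = 0. Lengths are in m, angles in rad, forces in N, time in s.
With the tool pointing down it reaches from about 0.35 to 0.775 m from the base axis. Payload 5.5 kg.
Tool frame: the origin (TCP) lies on the centre line of the jaws, within the pads' length; the fingertips stand 11 mm ahead of it and the grasp point (between the pads) lies 8 mm behind it; z points along the fingers, y is the line along which they close (so a half turn about z gives the same grasp; the last joint's range is limited). The gripper opens to 85 mm and grips with 20 to 120 N. Pads are 22 mm wide; open, the fingers measure 114 mm over their backs; the gripper's body (76 mm by 85 mm) begins 54 mm behind the grasp point. The pads swing forward as they close: fully open they stand 13 mm farther back than shut.
Start: joints at [1.018, 0.313, 0.046, 1.304, 0, 1.431], TCP at [0.231, 0.527, 0.242] pointing down, gripper open.
Joint ranges: [-2.76, 2.76], [-0.86, 1.69], [-1.03, 1.26], [-2.2, 2.34], [-1.47, 1.5], [-3.14, 3.14]. Speed limits (rad/s): [2.57, 2.57, 3.14, 3.14, 3.14, 3.14].

INTERFACE

Orientations are given as a unit quaternion [w, x, y, z].
In Python, from workcell import get_state, eyes, env gives the robot as it stands.
- The arm moves only by the shell command python3 -m inch 'ROWS' [OPENING] [FORCE]. ROWS is JSON, one flat list of numbers, 4 for each row, row after row: the shift along the tool's x, y, z in cm, then the turn about the tool's z in rad. A call has exactly 5 rows; each row shifts and turns the commanded pose from where the row before left it, along the tool's axes as they then stand; what a row does not reach is not made up. A row lasts 1/12 s, in which the tool goes at most 41.7 mm and 7.16 degrees, less where a joint would pass 70% of its speed; a pose out of reach is approached as far as the arm can. A call is refused whole if a number of a shift passes 4.17 or a number of a turn 0.125, either way. A call with a gripper value outside its range is refused whole. OPENING is the opening, from -1 (shut) to 1 (fully open), set as the call begins (- or left out, the last holds). The fingers move at their own pace and stop on an object; FORCE is the grip in N (left out, the last holds). Time passes only in rows, so rows that do not move let the fingers close, or fill a call up. It gives the time, the measured TCP pose, the force, the opening and the grip force at its end, in the units of the state.
- get_state(): the state, without advancing time (a new reading comes with each control period).
- eyes.read_camera(name): name is "scene" or "top"; returns the picture (480x640x3 uint8, red, green, blue); there is no depth.
- eyes.camera_info(name): a dict with "fovy" (degrees; the focal length in pixels is half the picture's height over the tangent of half this angle, whatever the lens; pixels are square), "cx", "cy" (the principal point, pixels), "xyz" and "orientation" of the camera in the world. Camera axes: x right, y down, z forward; pixel columns grow to the right and rows downward; lengths in m; the calibration is good to about 2 mm. A picture is of the moment at which its call begins. camera_info takes no time and is no camera call.
- env.hand_in(): hands the job in; it is judged then, once.
The state is a dict: "clock": time; "joint_pos": joint angles; "qvel": joint speeds; "tau": joint torques, N m; "tcp_pos": TCP position; "orientation": TCP orientation; "wrist_force": force on the tool from outside, world axes, zero at the start; "ft_torque": the same for the moment, N m; "finger_gap": finger opening in m; "grip_force": force on a finger pad.
Only numpy, scipy, OpenCV 4.12 (cv2) and the standard library are available. Lean on these libraries where they do the work, as an engineer would, in place of code of your own. Each camera call takes 0.05 s, during which the arm holds its last target. There are 200 camera calls.

## Working session

There is one attempt and no reset: what is moved stays moved. The work goes in short steps, Python scripts to look and compute and a shell command to move; the robot and the scene stay as the last step left them, time stands still between calls to the robot, and variables do not carry over. Pictures are saved under pics/ and viewed, at most 14 in all, crops included, and the job is handed in when it is done.

```bash
mkdir -p pics; ls; python3 - <<'E'
from workcell import get_state, eyes, env
import cv2
for n in("scene","top"):
    print(eyes.camera_info(n)); cv2.imwrite(f"pics/{n}0.png",eyes.read_camera(n)[:,:,::-1])
s=get_state(); print(s)
E
```

```text
pics
{'fovy': 48.488484904942254, 'cx': 315.383639872194, 'cy': 238.78911638948045, 'xyz': array([0.91736538, 0.36340451, 1.13252275]), 'orientation': array([-0.10559998,  0.42437823,  0.86952414, -0.22952022])}
{'fovy': 49.84873563053075, 'cx': 314.971847759542, 'cy': 239.14875698497903, 'xyz': array([ 0.34227771, -0.01008242,  1.04724609]), 'orientation': array([-0.05920396,  0.70595388, -0.70362233,  0.05513279])}
{'clock': 0.1, 'joint_pos': array([ 1.01841816e+00,  3.13892830e-01,  4.51059560e-02,  1.30360167e+00,
       -1.85415571e-05,  1.43119004e+00]), 'qvel': array([-0.00060716, -0.00206113,  0.0015007 ,  0.00129821,  0.00060472,
       -0.0012271 ]), 'tau': array([ 3.24146116e-03, -4.81727207e+01,  2.99243134e+01,  1.28404837e-02,
       -4.87757052e-05,  1.96011416e-05]), 'tcp_pos': array([0.23044912, 0.52632782, 0.24152197]), 'orientation': array([-2.61263126e-04,  2.04923814e-01,  9.78777603e-01, -7.52074702e-04]), 'wrist_force': array([-0.99549126, -0.14336201, -0.21794124]), 'ft_torque': array([-0.0113044 ,  0.00446284,  0.00527687]), 'grip_force': 0.0, 'finger_gap': 0.0854239819908906}
```

View pics/scene0.png

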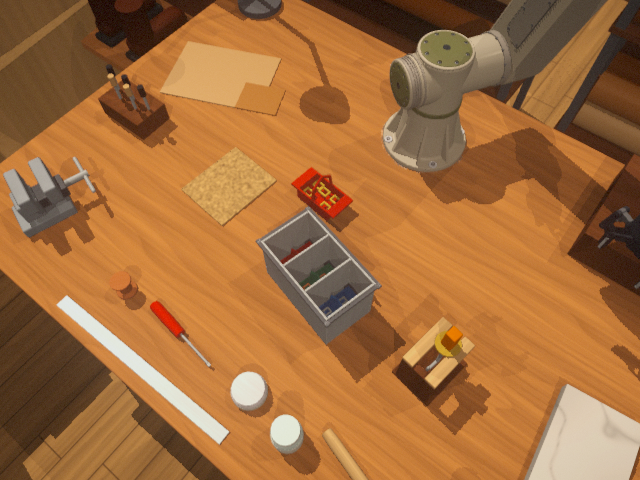

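View pics/top0.png

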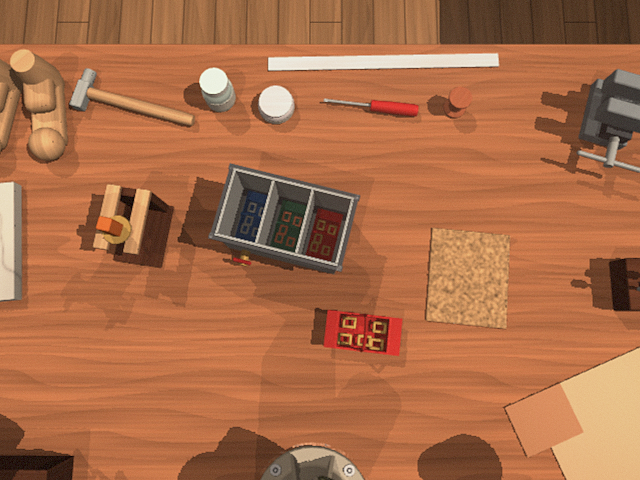

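The scene and top views agree. The tank is at top (285,218), with the red bay rightmost at (325,232). The stand is at (130,225) with the orange handle at (108,227), and the mat is at (468,278). The loose red basket at (362,333) is a look-alike. I'll zoom in on the tank and stand.

```bash
cat > h.py <<'E'
import numpy as np, cv2
from scipy.spatial.transform import Rotation as R
from workcell import get_state, eyes, env
def q2R(q): return R.from_quat(np.r_[q[1:],q[0]]).as_matrix()
def cast(n,uv,z):
    c=eyes.camera_info(n); f=240/np.tan(np.radians(c["fovy"])/2)
    uv=np.atleast_2d(uv).astype(float)
    d=np.c_[(uv[:,0]-c["cx"])/f,(uv[:,1]-c["cy"])/f,np.ones(len(uv))]@q2R(c["orientation"]).T
    o=np.asarray(c["xyz"]); return o+d*((z-o[2])/d[:,2])[:,None]
def rect(m,k=0):
    cs=sorted(cv2.findContours(m.astype(np.uint8),cv2.RETR_EXTERNAL,cv2.CHAIN_APPROX_NONE)[0],key=cv2.contourArea)
    return cv2.minAreaRect(cs[-1-k]),cv2.contourArea(cs[-1-k])
E
python3 - <<'E'
from h import *
np.set_printoptions(precision=4,suppress=True)
im=cv2.imread("pics/top0.png"); hsv=cv2.cvtColor(im,cv2.COLOR_BGR2HSV)
H,S,V=[hsv[:,:,i].astype(int) for i in range(3)]
m=np.zeros(H.shape,bool); m[210:345,415:530]=True
r,a=rect(m&(H>=14)&(H<30)&(V>120)); print("mat",r,a,cast("top",[r[0]],.005)); print(cast("top",cv2.boxPoints(r),.005))
m[:]=False; m[200:260,80:140]=True
r,a=rect(m&(H<14)&(S>220)&(V>150)); print("handle",r,a,cast("top",[r[0]],.192))
a=cv2.resize(im[150:285,195:375],None,fx=4,fy=4,interpolation=cv2.INTER_CUBIC)
cv2.imwrite("pics/c1.png",a)
b=cv2.resize(im[170:280,70:190],None,fx=5,fy=5,interpolation=cv2.INTER_CUBIC)
cv2.imwrite("pics/c2.png",b)
E
```

```text
mat ((468.8603210449219, 277.8845520019531), (80.85608673095703, 95.04629516601562), 4.028263568878174) 7141.5 [[ 0.4342 -0.3144  0.005 ]]
[[ 0.3451 -0.2237  0.005 ]
 [ 0.5371 -0.2433  0.005 ]
 [ 0.5257 -0.4076  0.005 ]
 [ 0.3346 -0.3833  0.005 ]]Traceback (most recent call last):
  File "<stdin>", line 8, in <module>
  File "h.py", line 12, in rect
    return cv2.minAreaRect(cs[-1-k]),cv2.contourArea(cs[-1-k])
                           ~~^^^^^^
IndexError: list index out of range
```

```bash
python3 - <<'E'
from h import *
im=cv2.imread("pics/top0.png"); hsv=cv2.cvtColor(im,cv2.COLOR_BGR2HSV)
print(hsv[222:232:3,98:120:4].reshape(-1,3).tolist())
a=cv2.resize(im[150:285,195:375],None,fx=4,fy=4,interpolation=cv2.INTER_CUBIC)
cv2.imwrite("pics/c1.png",a)
b=cv2.resize(im[170:280,70:190],None,fx=5,fy=5,interpolation=cv2.INTER_CUBIC)
cv2.imwrite("pics/c2.png",b)
E
```

```text
[[10, 196, 238], [11, 193, 233], [11, 193, 234], [10, 192, 228], [10, 206, 156], [12, 213, 140], [10, 196, 236], [11, 190, 233], [10, 192, 232], [10, 188, 189], [11, 211, 149], [10, 204, 150], [9, 192, 225], [10, 195, 234], [11, 190, 236], [11, 208, 142], [10, 206, 152], [11, 207, 149], [15, 125, 122], [13, 184, 75], [10, 203, 127], [11, 208, 147], [10, 200, 153], [11, 207, 148]]
```

View pics/c1.png

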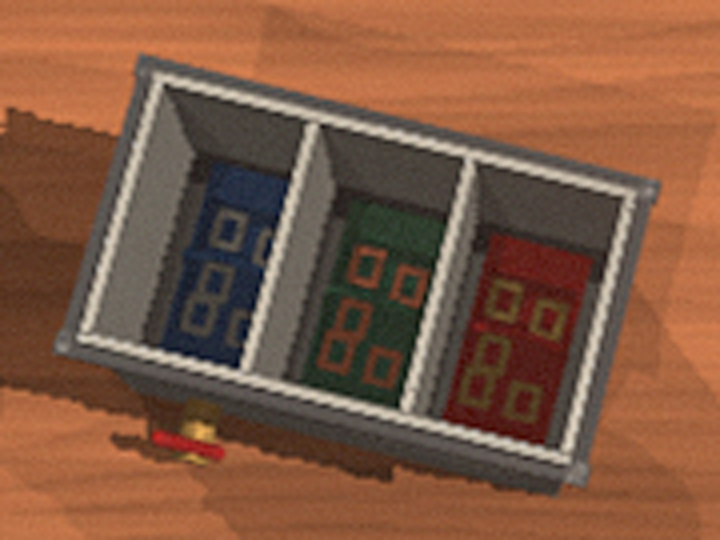

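View pics/c2.png

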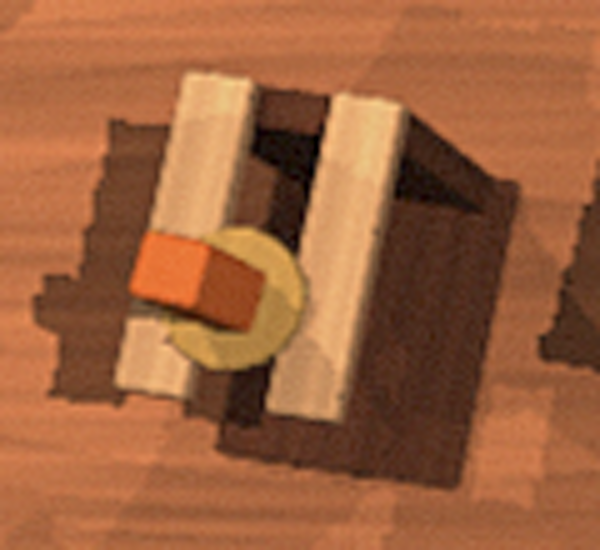

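The crops show the tank rim corners at crop (140,58), (658,188), (582,480) and (62,348). The prong top corners are at (185,72), (405,105), (342,422) and (116,385). The handle top is centred near (172,268).

```bash
python3 - <<'E'
from h import *
np.set_printoptions(precision=4,suppress=True)
c1=lambda p:np.array(p)/4.+[195,150]
c2=lambda p:np.array(p)/5.+[70,170]
T=cast("top",c1([(140,58),(658,188),(582,480),(62,348)]),.15)[:,:2]  # far-left,far-right,near-right,near-left
S=cast("top",c2([(185,72),(405,105),(342,422),(116,385)]),.13)[:,:2]
Hd=cast("top",c2([(150,230),(213,243),(195,308),(130,292)]),.192)[:,:2]
L=np.linalg.norm
print("tank",T.mean(0),[L(T[i]-T[i-1]) for i in range(4)])
xa=(T[0]+T[1]-T[2]-T[3]); xa/=L(xa); ya=T[0]+T[3]-T[1]-T[2]; ya/=L(ya)
print("tank x deg",np.degrees(np.arctan2(xa[1],xa[0])),"y-90",np.degrees(np.arctan2(-ya[0],ya[1])))
print("red bay",T.mean(0)-.073*ya)
sx=(S[0]+S[1]-S[2]-S[3]); sx/=L(sx)
print("stand origin",S.mean(0)-.025*sx,"deg",np.degrees(np.arctan2(sx[1],sx[0])),[L(S[i]-S[i-1]) for i in range(4)])
print("handle",Hd.mean(0)); hx=Hd[0]+Hd[1]-Hd[2]-Hd[3]; print(np.degrees(np.arctan2(hx[1],hx[0])),[L(Hd[i]-Hd[i-1]) for i in range(4)])
# red basket underside visible / check with scene camera rim
s=get_state(); print(q2R(s["orientation"]))
E
```

```text
tank [0.5291 0.0489] [np.float64(0.13617932641008093), np.float64(0.24049333807979092), np.float64(0.13519423779712308), np.float64(0.2361020379560277)]
tank x deg -13.82211223776426 y-90 -14.252846390460455
red bay [ 0.5112 -0.0218]
stand origin [0.5036 0.3486] deg -8.077701248470714 [np.float64(0.11740574910081926), np.float64(0.08250951376148716), np.float64(0.11820417605834052), np.float64(0.0833276940807816)]
handle [0.5075 0.3511]
-12.671238480950661 [np.float64(0.022009381025015214), np.float64(0.022144584580480277), np.float64(0.022826533475066125), np.float64(0.02301047027945549)]
[[-0.916   0.4011 -0.0008]
 [ 0.4012  0.916  -0.0014]
 [ 0.0002 -0.0016 -1.    ]]
```

```bash
python3 -m inch '[0,0,0,-0.085, 0,0,0,-0.085, 0,0,0,-0.085, -2,-0.9,0,0, -3,-1.3,0,0]' 1
python3 -m inch '[-3,-1.3,0,0, -3,-1.3,0,0, -3,-1.3,0,0, -3,-1.3,0,0, -3,-1.3,0,0]'
python3 -m inch '[-3,-1.3,0,0, -3,-1.3,0,0, -3,-1.3,0,0, -2,-0.9,0,0, 0,0,0,0]'
python3 - <<'E'
from h import *
s=get_state();M=q2R(s["orientation"]);t=s["tcp_pos"];print(t,np.degrees(np.arctan2(M[1,0],M[0,0])),s["joint_pos"])
print("tool delta cm",(M.T@(np.array([.506,.350,.160])-t))*100)
cv2.imwrite("pics/s1.png",eyes.read_camera("scene")[250:450,340:540,::-1].repeat(3,0).repeat(3,1))
E
```

```text
clock: 0.52
tcp_pos: [0.275, 0.4977, 0.2418]
orientation: [-0.001, 0.077, 0.997, -0.0]
wrist_force: [0.5, -0.3, 0.1]
finger_gap: 0.0853
grip_force: 0.0
clock: 0.93
tcp_pos: [0.4155, 0.4082, 0.2419]
orientation: [-0.0, 0.079, 0.997, -0.0]
wrist_force: [0.2, 0.8, 0.5]
finger_gap: 0.0855
grip_force: 0.0
clock: 1.35
tcp_pos: [0.5192, 0.3418, 0.2411]
orientation: [0.0, 0.081, 0.997, -0.001]
wrist_force: [0.1, 0.2, -0.4]
finger_gap: 0.0854
grip_force: 0.0
[0.51917441 0.341829   0.24113608] 170.67557226551122 [ 4.53801894e-01  4.06704799e-01  1.78287519e-01  1.34257510e+00
 -1.26990486e-03  6.16544314e-01]
tool delta cm [1.43708318 0.60217094 8.11209682]
```

View pics/s1.png

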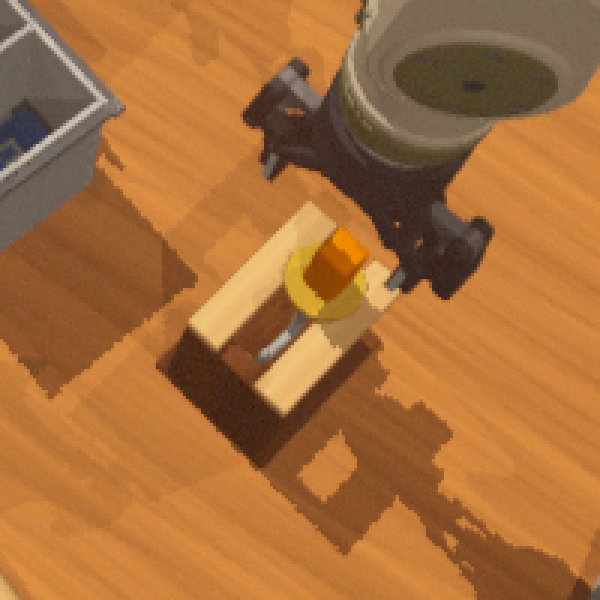

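The open gripper is above the stand. The handle top is at scene (456,332), and the hook points along the slot. I'll correct and cross-check from this view.

```bash
python3 -m inch '[0.7,0.3,0,0, 0.7,0.3,0,0, 0,0,0,0, 0,0,0,0, 0,0,0,0]'
python3 - <<'E'
from h import *
print("handle scene", cast("scene",[(456,332)],.192))
m=cast("scene",np.array([(313,203),(400,290),(286,415),(190,325)])/3+[340,250],.13)[:,:2];print("prong corners",m,m.mean(0))
s=get_state();M=q2R(s["orientation"]);t=s["tcp_pos"];print(t)
print("tool delta cm",(M.T@(np.array([.506,.350,.160])-t))*100)
E
```

```text
clock: 1.82
tcp_pos: [0.5018, 0.3537, 0.2427]
orientation: [0.0, 0.078, 0.997, 0.0]
wrist_force: [-0.1, -0.5, -0.5]
finger_gap: 0.0853
grip_force: 0.0
handle scene [[0.50545418 0.35506524 0.192     ]]
prong corners [[0.46677496 0.32095913]
 [0.48338529 0.3960855 ]
 [0.59645656 0.38071644]
 [0.58549222 0.30243138]] [0.53302726 0.35004812]
[0.50175564 0.35373643 0.24268684]
tool delta cm [-0.47359139 -0.30577834  8.26880302]
```

```bash
python3 -m inch '[-0.4,-0.2,1.5,0, 0,0,2.5,0, 0,0,2.2,0, 0,0,1.5,0, 0,0,0.5,0]'
python3 -m inch '[0,0,0,0, 0,0,0,0, 0,0,0,0, 0,0,0,0, 0,0,0,0]' -1 60
python3 -m inch '[0,0,0,0, 0,0,0,0, 0,0,0,0, 0,0,0,0, 0,0,0,0]'
python3 - <<'E'
from h import *
s=get_state();print(s["tcp_pos"],s["finger_gap"],s["grip_force"])
E
```

```text
clock: 2.23
tcp_pos: [0.5047, 0.3497, 0.1575]
orientation: [-0.002, 0.079, 0.997, -0.001]
wrist_force: [-0.3, -0.4, -1.4]
finger_gap: 0.0852
grip_force: 0.0
clock: 2.65
tcp_pos: [0.507, 0.3507, 0.1616]
orientation: [0.001, 0.079, 0.997, 0.001]
wrist_force: [-1.4, 1.4, 0.0]
finger_gap: 0.0255
grip_force: 0.5
clock: 3.07
tcp_pos: [0.5071, 0.3508, 0.1617]
orientation: [0.001, 0.079, 0.997, 0.001]
wrist_force: [0.0, 1.4, 5.3]
finger_gap: 0.0235
grip_force: 59.5
[0.50709314 0.35078259 0.16170808] 0.023454850979236504 59.50835108757019
```

```bash
python3 -m inch '[0,0,-1,0, 0,0,-2.5,0, 0,0,-3.5,0, 0,0,-3.5,0, 0,0,-3.5,0]'
python3 -m inch '[0,0,-2.5,0.043, 0,0,-0.5,0.043, 0,0,0,0, 0,0,0,0, 0,0,0,0]'
python3 - <<'E'
from h import *
s=get_state();M=q2R(s["orientation"]);t=s["tcp_pos"];print(t,np.degrees(np.arctan2(M[1,0],M[0,0])),s["finger_gap"])
b=np.array([.5112,-.0218]);xa=np.array([np.cos(np.radians(-14)),np.sin(np.radians(-14))])
g=b-.044*xa;print("target",g,"tool delta cm",(M.T@(np.r_[g,t[2]]-t))*100)
E
```

```text
clock: 3.48
tcp_pos: [0.5057, 0.3496, 0.3016]
orientation: [-0.001, 0.079, 0.997, -0.001]
wrist_force: [1.1, 0.2, -2.2]
finger_gap: 0.0233
grip_force: 58.9
clock: 3.9
tcp_pos: [0.5059, 0.3498, 0.3289]
orientation: [-0.001, 0.121, 0.993, -0.001]
wrist_force: [0.3, 0.1, -1.8]
finger_gap: 0.0233
grip_force: 59.2
[0.50590842 0.34984289 0.32888128] 166.08511433418224 0.023330221920782237
target [ 0.46850699 -0.01115544] tool delta cm [ -5.05090157 -35.93983983   0.05403524]
```

```bash
python3 -m inch '[-0.2,-1.5,0,0, -0.5,-3,0,0, -0.5,-3.5,0,0, -0.5,-3.5,0,0, -0.5,-3.5,0,0]'
python3 -m inch '[-0.5,-3.5,0,0, -0.5,-3.5,0,0, -0.5,-3.5,0,0, -0.5,-3.5,0,0, -0.5,-3,0,0]'
python3 -m inch '[-0.3,-2.5,0,0, -0.1,-1,0,0, 0,-0.4,0,0, 0,0,0,0, 0,0,0,0]'
python3 -m inch '[0,0,0,0, 0,0,0,0, 0,0,0,0, 0,0,0,0, 0,0,0,0]'
python3 - <<'E'
from h import *
s=get_state();M=q2R(s["orientation"]);t=s["tcp_pos"];print(t,np.degrees(np.arctan2(M[1,0],M[0,0])),s["finger_gap"])
g=[.4685,-.0112];print("tool delta cm",(M.T@(np.r_[g,t[2]]-t))*100)
a=eyes.read_camera("scene")[190:360,230:400,::-1]
b=eyes.read_camera("top")[150:320,220:390,::-1]
cv2.imwrite("pics/m1.png",cv2.resize(np.hstack([a,b]),None,fx=2.35,fy=2.35,interpolation=cv2.INTER_CUBIC))
E
```

```text
clock: 4.32
tcp_pos: [0.4902, 0.1979, 0.3283]
orientation: [-0.002, 0.121, 0.993, -0.001]
wrist_force: [0.0, 0.2, -1.0]
finger_gap: 0.0233
grip_force: 59.2
clock: 4.73
tcp_pos: [0.4732, 0.0265, 0.3288]
orientation: [-0.001, 0.121, 0.993, -0.0]
wrist_force: [0.9, 0.8, -0.3]
finger_gap: 0.0236
grip_force: 59.3
clock: 5.15
tcp_pos: [0.469, -0.0097, 0.3298]
orientation: [-0.001, 0.121, 0.993, 0.0]
wrist_force: [0.7, 0.3, -1.9]
finger_gap: 0.0238
grip_force: 59.3
clock: 5.57
tcp_pos: [0.4693, -0.01, 0.3303]
orientation: [0.0, 0.121, 0.993, 0.0]
wrist_force: [-0.3, 0.3, -1.3]
finger_gap: 0.0234
grip_force: 59.3
[ 0.46927788 -0.00999547  0.33029658] 166.0857978804133 0.023409225288481987
tool delta cm [ 4.65402422e-02 -1.35623832e-01 -2.13427202e-05]
```

View pics/m1.png

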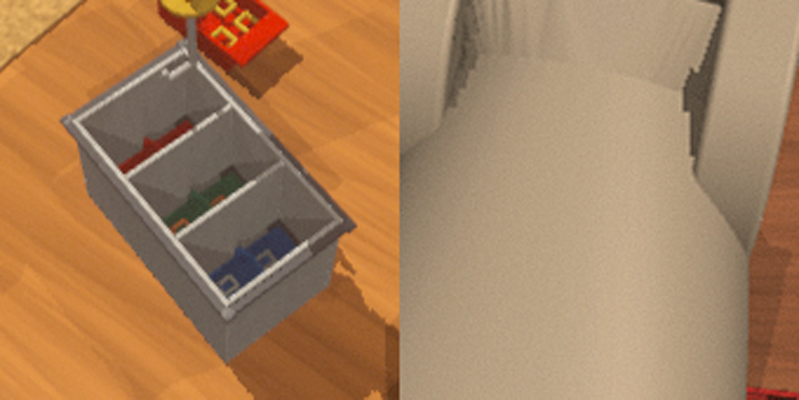

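The scene view shows the hook over the red bay at crop (178,70). The red handle peak is at crop (150,138), and the rim corners are at (190,45), (68,122), (228,312) and (350,225).

```bash
python3 - <<'E'
from h import *
np.set_printoptions(precision=4,suppress=True)
c=lambda p:np.array(p)/2.35+[230,190]
T=cast("scene",c([(190,45),(68,122),(228,312),(350,225)]),.15)[:,:2];print(T.mean(0))
ya=T[2]+T[3]-T[0]-T[1];ya/=np.linalg.norm(ya);print(ya,"red bay",T.mean(0)-.073*ya)
print("peak",cast("scene",c([(150,138)]),.085), "hook", cast("scene",c([(192,68),(165,74)]),.188))
E
```

```text
[0.5328 0.0543]
[0.2472 0.969 ] red bay [ 0.5147 -0.0164]
peak [[ 0.5124 -0.0306  0.085 ]] hook [[ 0.4751 -0.0069  0.188 ]
 [ 0.4946 -0.0219  0.188 ]]
```

```bash
python3 -m inch '[0,0,1,0, 0,0,2,0, 0,0,2,0, 0,0,2,0, 0,0,1,0]'
python3 -m inch '[0,0,1,0, 0,0,1.5,0, 0,0,1,0, 0,0,0,0, 0,0,0,0]'
python3 -m inch '[0,0,1,0, 0,0,0.7,0, 0,0,0.3,0, 0,0,0,0, 0,0,0,0]'
python3 - <<'E'
from h import *
s=get_state();M=q2R(s["orientation"]);t=s["tcp_pos"];print(t,np.degrees(np.arctan2(M[1,0],M[0,0])),s["finger_gap"])
a=eyes.read_camera("scene")[190:290,240:360,::-1]
cv2.imwrite("pics/m2.png",cv2.resize(a,None,fx=6,fy=6,interpolation=cv2.INTER_CUBIC))
E
```

```text
clock: 6.08
tcp_pos: [0.4679, -0.0103, 0.2473]
orientation: [-0.002, 0.122, 0.993, 0.0]
wrist_force: [-1.1, -0.5, -1.9]
finger_gap: 0.0234
grip_force: 59.3
clock: 6.5
tcp_pos: [0.4691, -0.0105, 0.2152]
orientation: [-0.0, 0.122, 0.993, 0.0]
wrist_force: [-0.2, -0.2, -1.6]
finger_gap: 0.0234
grip_force: 59.3
clock: 6.92
tcp_pos: [0.4691, -0.0104, 0.1952]
orientation: [-0.0, 0.122, 0.993, 0.0]
wrist_force: [-0.0, 0.4, -1.4]
finger_gap: 0.0234
grip_force: 59.4
[ 0.46909075 -0.01042891  0.19515556] 166.0320319026167 0.023449825695395585
```

View pics/m2.png

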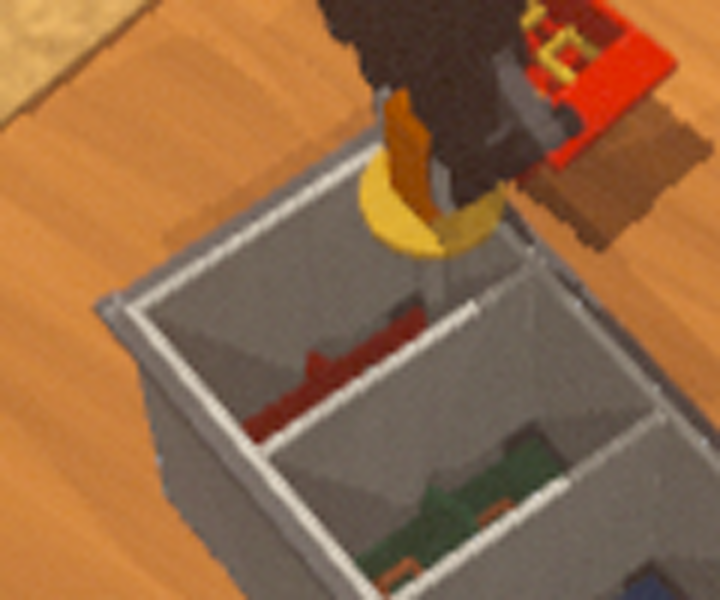

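The hook is down in the red bay with the shaft at crop (432,285), and the wire's visible tip is at (318,355). No contact so far. I'll advance under the wire and lift a little.

```bash
python3 -m inch '[-0.5,0,0,0, -0.8,0,0,0, -0.8,0,0,0, -0.6,0,0,0, -0.2,0,0,0]'
python3 -m inch '[0,0,-0.3,0, 0,0,-0.3,0, 0,0,-0.3,0, 0,0,-0.3,0, 0,0,-0.3,0]'
python3 -m inch '[0,0,-0.5,0, 0,0,-0.5,0, 0,0,-0.5,0, 0,0,-0.5,0, 0,0,0,0]'
python3 -m inch '[0,0,0,0, 0,0,0,0, 0,0,0,0, 0,0,0,0, 0,0,0,0]'
```

```text
clock: 7.38
tcp_pos: [0.499, -0.018, 0.1953]
orientation: [0.001, 0.122, 0.993, -0.0]
wrist_force: [-0.1, 0.2, -1.2]
finger_gap: 0.0231
grip_force: 59.4
clock: 7.8
tcp_pos: [0.4972, -0.0174, 0.2108]
orientation: [0.0, 0.122, 0.993, 0.0]
wrist_force: [-0.5, 0.2, -0.7]
finger_gap: 0.0234
grip_force: 59.4
clock: 8.22
tcp_pos: [0.4978, -0.0176, 0.2315]
orientation: [0.001, 0.122, 0.993, -0.0]
wrist_force: [0.4, 0.4, -3.5]
finger_gap: 0.0235
grip_force: 59.1
clock: 8.63
tcp_pos: [0.4972, -0.0174, 0.23]
orientation: [-0.0, 0.122, 0.993, 0.0]
wrist_force: [0.6, -0.2, -3.4]
finger_gap: 0.0232
grip_force: 59.1
```

```bash
python3 -m inch '[0,0,-0.5,0, 0,0,-0.8,0, 0,0,-1,0, 0,0,-1,0, 0,0,-1,0]'
python3 -m inch '[0,0,-1,0, 0,0,-1,0, 0,0,-1,0, 0,0,-1,0, 0,0,-1,0]'
python3 -m inch '[0,0,-1,0, 0,0,-1,0, 0,0,-1,0, 0,0,-1,0, 0,0,-1,0]'
python3 -m inch '[0,0,-1,0, 0,0,-0.7,0, 0,0,-0.4,0, 0,0,0,0, 0,0,0,0]'
python3 -m inch '[0,0,0,0, 0,0,0,0, 0,0,0,0, 0,0,0,0, 0,0,0,0]'
python3 - <<'E'
from h import *
a=eyes.read_camera("scene")[130:330,190:430,::-1]
cv2.imwrite("pics/m3.png",cv2.resize(a,None,fx=3,fy=3,interpolation=cv2.INTER_CUBIC))
s=get_state();M=q2R(s["orientation"]);t=s["tcp_pos"]
g=np.array([.4342,-.3144,t[2]])
for yaw in (166,):
  x=M[:,0]; print("wire->mat: tool delta cm",M.T@(g+.015*x-t)*100)
E
```

```text
clock: 9.05
tcp_pos: [0.4976, -0.0176, 0.2749]
orientation: [0.001, 0.122, 0.993, -0.0]
wrist_force: [0.4, -0.2, -4.0]
finger_gap: 0.0236
grip_force: 59.0
clock: 9.47
tcp_pos: [0.4974, -0.0175, 0.3244]
orientation: [0.0, 0.122, 0.993, 0.0]
wrist_force: [0.7, 0.1, -3.4]
finger_gap: 0.0231
grip_force: 59.0
clock: 9.88
tcp_pos: [0.4973, -0.0175, 0.3743]
orientation: [0.0, 0.122, 0.993, 0.0]
wrist_force: [0.0, 0.6, -3.2]
finger_gap: 0.0232
grip_force: 59.0
clock: 10.3
tcp_pos: [0.4974, -0.0175, 0.3942]
orientation: [-0.0, 0.122, 0.993, 0.0]
wrist_force: [0.3, -0.5, -3.0]
finger_gap: 0.0232
grip_force: 59.1
clock: 10.72
tcp_pos: [0.4973, -0.0175, 0.3941]
orientation: [-0.0, 0.122, 0.993, 0.0]
wrist_force: [-0.2, 0.9, -3.2]
finger_gap: 0.0232
grip_force: 59.1
wire->mat: tool delta cm [ 4.54417726e-01 -3.03358800e+01 -2.88154923e-03]
```

View pics/m3.png

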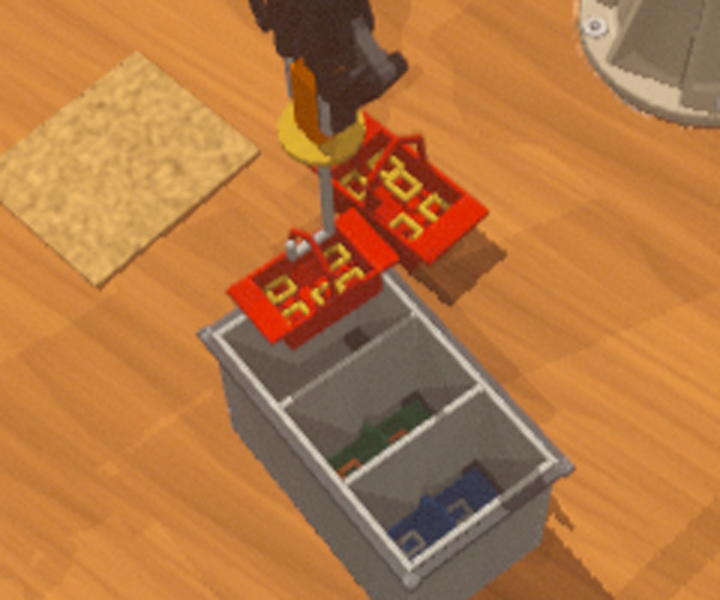

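The red basket hangs level on the hook at crop (310,270), above the tank. Carrying it to the mat.

```bash
python3 -m inch '[0,-0.2,0,0, 0,-0.4,0,0, 0,-0.6,0,0, 0,-0.8,0,0, 0,-1,0,0]'
python3 -m inch '[0,-1.2,0,0, 0,-1.2,0,0, 0.1,-1.2,0,0, 0.1,-1.2,0,0, 0.1,-1.2,0,0]'
python3 -m inch '[0,-1.2,0,0, 0,-1.2,0,0, 0,-1.2,0,0, 0.1,-1.2,0,0, 0.1,-1.2,0,0]'
python3 -m inch '[0,-1.2,0,0, 0,-1.2,0,0, 0,-1.2,0,0, 0,-1.2,0,0, 0,-1.2,0,0]'
python3 -m inch '[0,-1.2,0,0, 0,-1.2,0,0, 0,-1.2,0,0, 0,-1.2,0,0, 0,-1,0,0]'
python3 -m inch '[0,-0.9,0,0, 0,-0.7,0,0, 0,-0.5,0,0, 0,-0.3,0,0, 0,-0.1,0,0]'
python3 -m inch '[0,0,0,0, 0,0,0,0, 0,0,0,0, 0,0,0,0, 0,0,0,0]'
python3 - <<'E'
from h import *
a=eyes.read_camera("scene")[90:290,140:380,::-1]
cv2.imwrite("pics/m4.png",cv2.resize(a,None,fx=3,fy=3,interpolation=cv2.INTER_CUBIC))
s=get_state();M=q2R(s["orientation"]);t=s["tcp_pos"]
g=np.array([.4342,-.3144,t[2]])
x=M[:,0]; print("wire->mat: tool delta cm",M.T@(g+.015*x-t)*100)
E
```

```text
clock: 11.18
tcp_pos: [0.4899, -0.0473, 0.3943]
orientation: [0.0, 0.121, 0.993, -0.0]
wrist_force: [0.6, 0.5, -3.0]
finger_gap: 0.0233
grip_force: 59.1
clock: 11.6
tcp_pos: [0.4722, -0.1057, 0.3943]
orientation: [0.0, 0.122, 0.993, -0.0]
wrist_force: [0.8, -0.6, -2.7]
finger_gap: 0.0237
grip_force: 59.1
clock: 12.02
tcp_pos: [0.4559, -0.1631, 0.3942]
orientation: [0.0, 0.122, 0.993, 0.0]
wrist_force: [1.0, -0.2, -2.3]
finger_gap: 0.0232
grip_force: 59.1
clock: 12.43
tcp_pos: [0.4415, -0.2212, 0.3942]
orientation: [0.0, 0.122, 0.993, 0.0]
wrist_force: [0.5, -0.5, -3.5]
finger_gap: 0.0235
grip_force: 59.1
clock: 12.85
tcp_pos: [0.4275, -0.2777, 0.3942]
orientation: [-0.0, 0.122, 0.993, 0.0]
wrist_force: [-0.1, -0.4, -2.9]
finger_gap: 0.0235
grip_force: 59.1
clock: 13.27
tcp_pos: [0.4217, -0.301, 0.3942]
orientation: [-0.0, 0.122, 0.993, 0.0]
wrist_force: [-0.4, 0.1, -3.9]
finger_gap: 0.0232
grip_force: 59.1
clock: 13.68
tcp_pos: [0.4219, -0.3003, 0.3944]
orientation: [0.0, 0.121, 0.993, -0.0]
wrist_force: [0.8, -0.5, -3.0]
finger_gap: 0.0233
grip_force: 59.1
wire->mat: tool delta cm [-3.44278908e-02 -1.06531251e+00  1.70842557e-04]
```

View pics/m4.png

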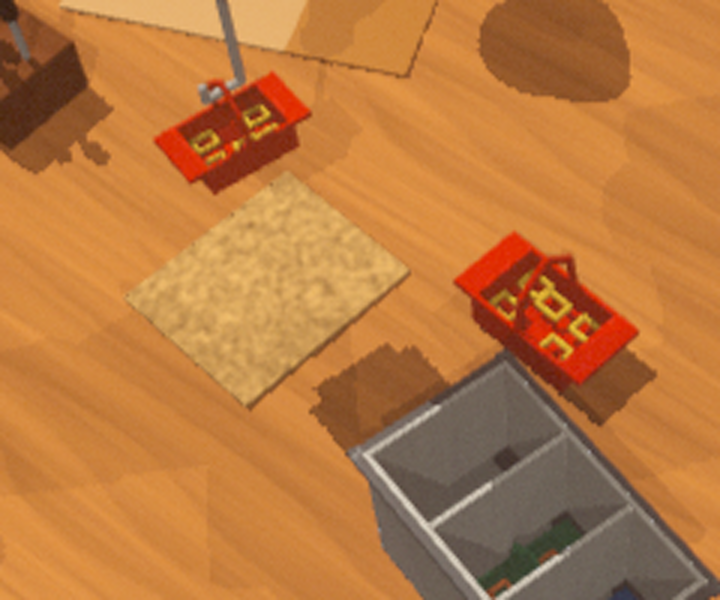

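```bash
python3 -m inch '[0,-0.3,0.3,0, 0,-0.4,0.6,0, 0,-0.3,0.9,0, 0,0,1.2,0, 0,0,1.2,0]'
python3 -m inch '[0,0,1.2,0, 0,0,1.2,0, 0,0,1.2,0, 0,0,1.2,0, 0,0,1.2,0]'
python3 -m inch '[0,0,1.2,0, 0,0,1.2,0, 0,0,1.2,0, 0,0,1.0,0, 0,0,0.8,0]'
python3 -m inch '[0,0,0.5,0, 0,0,0.4,0, 0,0,0.2,0, 0,0,0.2,0, 0,0,0.2,0]'
python3 -m inch '[0,0,0.2,0, 0,0,0.2,0, 0,0,0.2,0, 0,0,0.2,0, 0,0,0.2,0]'
python3 -m inch '[0,0,0.2,0, 0,0,0.2,0, 0,0,0.2,0, 0,0,0.2,0, 0,0,0.2,0]'
```

```text
clock: 14.15
tcp_pos: [0.4191, -0.3109, 0.3509]
orientation: [-0.0, 0.122, 0.993, 0.0]
wrist_force: [-0.2, -0.0, -4.4]
finger_gap: 0.0235
grip_force: 59.3
clock: 14.57
tcp_pos: [0.4189, -0.3104, 0.2905]
orientation: [-0.0, 0.122, 0.993, 0.0]
wrist_force: [-1.0, 0.3, -3.7]
finger_gap: 0.0233
grip_force: 59.2
clock: 14.98
tcp_pos: [0.4187, -0.3101, 0.2364]
orientation: [-0.001, 0.122, 0.993, 0.001]
wrist_force: [1.0, 0.2, -3.7]
finger_gap: 0.0233
grip_force: 59.2
clock: 15.4
tcp_pos: [0.4196, -0.3106, 0.2236]
orientation: [0.0, 0.122, 0.993, -0.0]
wrist_force: [1.0, 0.6, -2.8]
finger_gap: 0.023
grip_force: 59.2
clock: 15.82
tcp_pos: [0.4194, -0.3103, 0.2131]
orientation: [0.0, 0.122, 0.993, 0.0]
wrist_force: [0.1, -0.6, -3.3]
finger_gap: 0.0233
grip_force: 59.2
clock: 16.23
tcp_pos: [0.4195, -0.3105, 0.2033]
orientation: [0.0, 0.122, 0.993, -0.0]
wrist_force: [0.8, 0.3, -1.0]
finger_gap: 0.0232
grip_force: 59.4
```

```bash
python3 -m inch '[0,0,0.3,0, 0,0,0.4,0, 0,0,0.4,0, 0,0,0.2,0, 0,0,0,0]'
python3 - <<'E'
from h import *
a=eyes.read_camera("scene")[120:240,150:310,::-1]
cv2.imwrite("pics/m5.png",cv2.resize(a,None,fx=5,fy=5,interpolation=cv2.INTER_CUBIC))
E
```

```text
clock: 16.65
tcp_pos: [0.4191, -0.31, 0.1895]
orientation: [-0.0, 0.122, 0.993, 0.0]
wrist_force: [0.9, -0.1, -1.8]
finger_gap: 0.0235
grip_force: 59.4
```

View pics/m5.png

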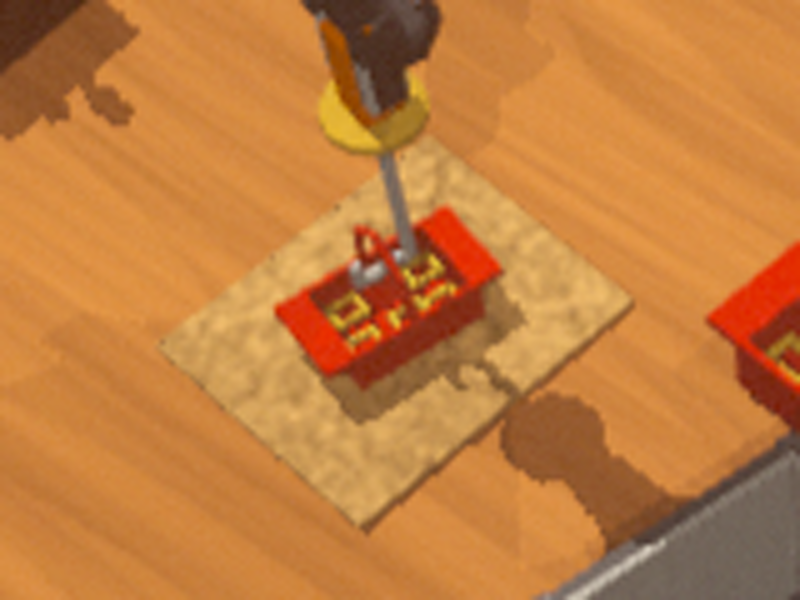

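The basket stands near the mat's middle at crop (390,290), with the hook below the wire. Withdrawing along the bar and then lifting.

```bash
python3 -m inch '[0.3,0,0,0, 0.5,0,0,0, 0.7,0,0,0, 0.7,0,0,0, 0.7,0,0,0]'
python3 -m inch '[0.7,0,0,0, 0.4,0,0,0, 0,0,0,0, 0,0,-0.5,0, 0,0,-1,0]'
python3 -m inch '[0,0,-1.5,0, 0,0,-2,0, 0,0,-2,0, 0,0,-2,0, 0,0,-2,0]'
python3 -m inch '[0,0,-2,0, 0,0,-2,0, 0,0,-1,-0.043, 0,0,0,-0.043, 0,0,0,0]'
python3 - <<'E'
from h import *
a=eyes.read_camera("scene")[120:240,150:310,::-1]
cv2.imwrite("pics/m6.png",cv2.resize(a,None,fx=5,fy=5,interpolation=cv2.INTER_CUBIC))
s=get_state();M=q2R(s["orientation"]);t=s["tcp_pos"];print(t,np.degrees(np.arctan2(M[1,0],M[0,0])))
print("to stand cm",M.T@(np.array([.5065,.3505,t[2]])-t)*100)
E
```

```text
clock: 17.12
tcp_pos: [0.3903, -0.303, 0.1904]
orientation: [-0.0, 0.122, 0.993, 0.0]
wrist_force: [-0.4, 0.1, -0.5]
finger_gap: 0.0238
grip_force: 59.4
clock: 17.53
tcp_pos: [0.3801, -0.3003, 0.2049]
orientation: [-0.001, 0.122, 0.993, 0.001]
wrist_force: [0.4, -0.1, -1.6]
finger_gap: 0.0235
grip_force: 59.4
clock: 17.95
tcp_pos: [0.3809, -0.3008, 0.3023]
orientation: [0.001, 0.121, 0.993, -0.0]
wrist_force: [-0.6, 0.9, -1.2]
finger_gap: 0.0232
grip_force: 59.4
clock: 18.37
tcp_pos: [0.3812, -0.3012, 0.3522]
orientation: [0.001, 0.078, 0.997, -0.001]
wrist_force: [-0.7, 0.1, -1.3]
finger_gap: 0.0237
grip_force: 59.5
[ 0.38097782 -0.30091875  0.35129229] 170.92652434197763
to stand cm [-2.12221386e+00  6.63062192e+01 -5.93426473e-02]
```

View pics/m6.png

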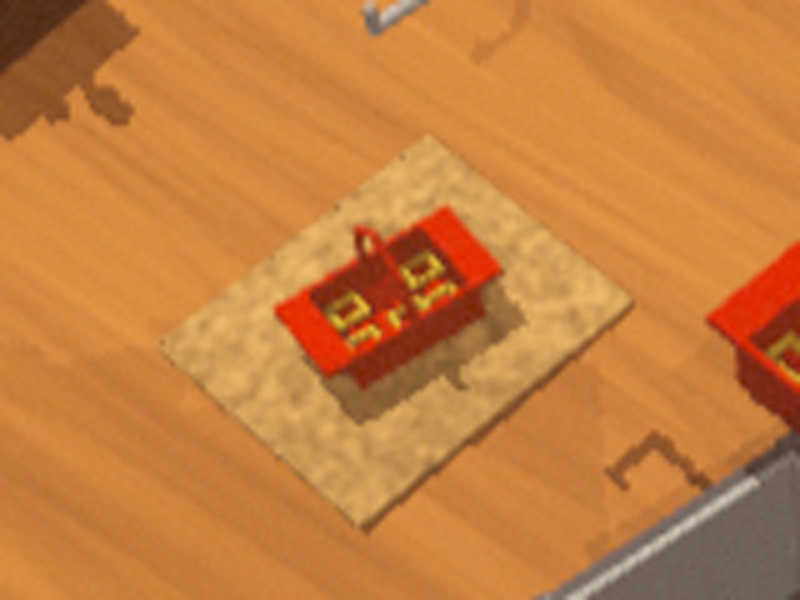

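The basket stands free and upright on the mat. Returning the rod to the stand.

```bash
python3 -m inch '[0,1.5,0,0, 0,3,0,0, -0.1,3.5,0,0, -0.1,3.5,0,0, -0.1,3.5,0,0]'
python3 -m inch '[-0.1,3.5,0,0, -0.1,3.5,0,0, -0.1,3.5,0,0, -0.1,3.5,0,0, -0.1,3.5,0,0]'
python3 -m inch '[-0.1,3.5,0,0, -0.1,3.5,0,0, -0.1,3.5,0,0, -0.1,3.5,0,0, -0.1,3.5,0,0]'
python3 -m inch '[-0.1,3.5,0,0, -0.1,3.5,0,0, -0.1,3.5,0,0, -0.2,3,0,0, -0.1,1.5,0,0]'
python3 -m inch '[0,0,0,0, 0,0,0,0, 0,0,0,0, 0,0,0,0, 0,0,0,0]'
cat > st.py <<'E'
from h import *
s=get_state();M=q2R(s["orientation"]);t=s["tcp_pos"];print(t,np.degrees(np.arctan2(M[1,0],M[0,0])),np.degrees(np.arccos(-M[2,2])))
print("to stand cm",M.T@(np.array([.507,.3508,.1617])-t)*100)
E
python3 st.py
```

```text
clock: 18.83
tcp_pos: [0.4066, -0.1508, 0.3499]
orientation: [-0.0, 0.08, 0.997, 0.001]
wrist_force: [0.7, 1.2, -2.0]
finger_gap: 0.0234
grip_force: 59.4
clock: 19.25
tcp_pos: [0.4387, 0.0215, 0.3502]
orientation: [-0.0, 0.079, 0.997, 0.0]
wrist_force: [1.0, -1.0, -0.7]
finger_gap: 0.0234
grip_force: 59.4
clock: 19.67
tcp_pos: [0.4709, 0.1935, 0.3501]
orientation: [-0.0, 0.079, 0.997, 0.0]
wrist_force: [-0.2, -1.5, -1.5]
finger_gap: 0.0232
grip_force: 59.4
clock: 20.08
tcp_pos: [0.5005, 0.3422, 0.3491]
orientation: [-0.001, 0.078, 0.997, 0.0]
wrist_force: [0.2, -0.9, -2.1]
finger_gap: 0.0232
grip_force: 59.5
clock: 20.5
tcp_pos: [0.5013, 0.3373, 0.3508]
orientation: [0.0, 0.08, 0.997, 0.0]
wrist_force: [-0.7, -0.7, -0.9]
finger_gap: 0.0232
grip_force: 59.5
[0.50125529 0.33727152 0.35079319] 170.8740595561759 0.017291021890624213
to stand cm [-0.34788849  1.42366404 18.90964633]
```

```bash
python3 -m inch '[-0.2,0.7,0,0, -0.15,0.7,0,0, 0,0,0,0, 0,0,0,0, 0,0,0,0]'
python3 st.py
python3 -m inch '[0,0,1,0, 0,0,1,0, 0,0,0,0, 0,0,0,0, 0,0,0,0]'
python3 st.py
```

```text
clock: 20.92
tcp_pos: [0.5072, 0.3516, 0.3501]
orientation: [-0.0, 0.079, 0.997, -0.0]
wrist_force: [0.0, 1.0, -1.5]
finger_gap: 0.0232
grip_force: 59.5
[0.50716896 0.35160191 0.35013203] 170.96214183013134 0.016103601820806123
to stand cm [-1.95587452e-04 -7.87368723e-02  1.88432171e+01]
clock: 21.33
tcp_pos: [0.5071, 0.3515, 0.3308]
orientation: [0.0, 0.079, 0.997, 0.0]
wrist_force: [0.2, 0.6, -1.6]
finger_gap: 0.0235
grip_force: 59.5
[0.50712253 0.35149813 0.33082054] 170.95621240239396 0.02227874660348348
to stand cm [ 6.31996317e-03 -7.49064382e-02  1.69120355e+01]
```

```bash
python3 -m inch '[0,-0.1,1,0, 0,0,1.5,0, 0,0,1.5,0, 0,0,1.5,0, 0,0,1.5,0]'
python3 -m inch '[0,0,1.5,0, 0,0,1.5,0, 0,0,1.5,0, 0,0,1.5,0, 0,0,1.5,0]'
python3 -m inch '[0,0,1,0, 0,0,0.4,0, 0,0,0,0, 0,0,0,0, 0,0,0,0]'
python3 -m inch '[0,0,0.3,0, 0,0,0.2,0, 0,0,0.2,0, 0,0,0,0, 0,0,0,0]'
python3 st.py
```

```text
clock: 21.75
tcp_pos: [0.5073, 0.3507, 0.2606]
orientation: [0.001, 0.079, 0.997, 0.0]
wrist_force: [0.6, 0.1, -1.9]
finger_gap: 0.0235
grip_force: 59.6
clock: 22.17
tcp_pos: [0.5074, 0.3508, 0.1856]
orientation: [0.001, 0.079, 0.997, 0.0]
wrist_force: [0.5, 0.3, -1.9]
finger_gap: 0.0232
grip_force: 59.6
clock: 22.58
tcp_pos: [0.5076, 0.3509, 0.1725]
orientation: [0.001, 0.079, 0.997, 0.001]
wrist_force: [1.0, 0.3, -1.7]
finger_gap: 0.0233
grip_force: 59.6
clock: 23.0
tcp_pos: [0.5068, 0.3505, 0.1641]
orientation: [-0.0, 0.079, 0.997, -0.0]
wrist_force: [0.1, 0.5, -1.2]
finger_gap: 0.0234
grip_force: 59.6
[0.5067923  0.35048032 0.1641409 ] 170.95787429894253 0.02275255026600012
to stand cm [-0.01556981  0.03488598  0.2440779 ]
```

```bash
python3 -m inch '[0,0,0.1,0, 0,0,0.1,0, 0,0,0.05,0, 0,0,0,0, 0,0,0,0]'
python3 -m inch '[0,0,0,0, 0,0,0,0, 0,0,0,0, 0,0,0,0, 0,0,0,0]' 1
python3 -m inch '[0,0,0,0, 0,0,0,0, 0,0,0,0, 0,0,0,0, 0,0,0,0]'
python3 -m inch '[0,0,-0.5,0, 0,0,-1,0, 0,0,-2,0, 0,0,-3,0, 0,0,-3,0]'
python3 -m inch '[0,0,-3,0, 1,0,-1,0, 3,0,0,0, 3,0,0,0, 3,0,0,0]'
python3 -m inch '[3,0,0,0, 1,0,0,0, 0,0,0,0, 0,0,0,0, 0,0,0,0]'
python3 - <<'E'
from h import *
im=eyes.read_camera("scene")[:,:,::-1]
cv2.imwrite("pics/f.png",np.hstack([im[250:450,340:540].repeat(2,0).repeat(2,1),im[120:320,150:350].repeat(2,0).repeat(2,1)]))
E
```

```text
clock: 23.42
tcp_pos: [0.507, 0.3506, 0.1618]
orientation: [0.0, 0.079, 0.997, 0.0]
wrist_force: [0.2, 0.1, -1.9]
finger_gap: 0.0234
grip_force: 59.6
clock: 23.83
tcp_pos: [0.5071, 0.3506, 0.162]
orientation: [0.0, 0.079, 0.997, 0.0]
wrist_force: [0.3, 0.1, 0.0]
finger_gap: 0.082
grip_force: 0.0
clock: 24.25
tcp_pos: [0.5069, 0.3506, 0.1618]
orientation: [-0.0, 0.079, 0.997, 0.0]
wrist_force: [0.1, -0.5, -0.2]
finger_gap: 0.0855
grip_force: 0.0
clock: 24.67
tcp_pos: [0.5064, 0.3503, 0.2581]
orientation: [-0.001, 0.079, 0.997, -0.0]
wrist_force: [1.4, 0.5, 1.4]
finger_gap: 0.0858
grip_force: 0.0
clock: 25.08
tcp_pos: [0.4072, 0.3663, 0.2975]
orientation: [0.0, 0.079, 0.997, 0.0]
wrist_force: [0.3, 1.4, 0.6]
finger_gap: 0.0852
grip_force: 0.0
clock: 25.5
tcp_pos: [0.3697, 0.3727, 0.2971]
orientation: [0.001, 0.079, 0.997, 0.0]
wrist_force: [0.2, 0.3, -0.9]
finger_gap: 0.0856
grip_force: 0.0
```

View pics/f.png

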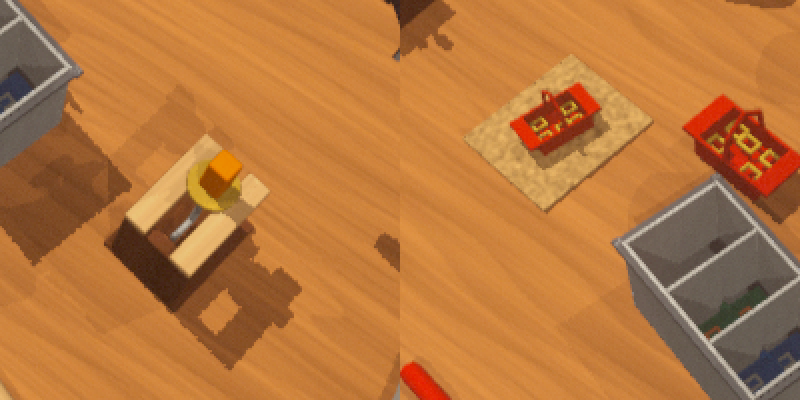

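The rod hangs upright in its stand at crop (222,180). The basket stands upright on the mat at (557,120), and the arm is clear of both.

```bash
python3 -c "
from workcell import env
print(env.hand_in())"
```

```text
the job is handed in; nothing more can be done
None
```

The red basket stands upright near the middle of the cork mat, free of the hook; the rod hangs back in its stand with the gripper clear, and I handed the job in at about 26 s (no verdict was returned).

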